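# Take the bayonet coil off a solenoid valve

### The job

Take the wound coil off the solenoid valve that is held in the vice. It is a push-and-turn fit: press it down on its spring washer, turn it clockwise (seen from above) until its two keyways come to the cross pin, slide it straight up off the tube, and stand it upright in the metal parts tray. Go by feel and never force the coil against the pin, and leave the other things where they lie.

Things in the scene. Friction and masses are not known exactly. Their poses are not given: they have to be found in the camera images.
- valve: Small dark steel drill vice, 152 long x 116 x 48 mm high, fixed, with a brass solenoid valve clamped upright in its jaws. Origin: under the vice's middle, on the bench, below the valve's tube; z up, vice screw towards -x. The screw sticks out to 122 mm. Vice and valve body end below 68 mm. A spring washer under the coil pushes it up: about 7 N as found, 11 N pressed to its stop 6 mm lower.
- tube_tip (a point): Top of the valve's upright steel tube, 132.5 mm above the bench. Tube 14 mm thick. A 3.5 mm cross pin goes through it, 30 mm long over all, its axis 10.75 mm below the tip; the coil is trapped below it. The pin lies along the vice's x axis give or take 32 degrees (as the tube happened to be screwed in): find it by eye or touch. Over 60 N from the coil would damage it.
- coil: Wound coil, 0.25 kg: copper winding between grey square flanges 48 x 48 x 5 mm, 46 mm high. Origin: centre of underside, on the bore axis; z up. Black plug base on the +x side (to 38 mm out, blades to 47). Grip it across the flats at +y and -y, 48 mm apart. Starts over the tube, turned 66 to 69 degrees anticlockwise from the vice, so it must turn 34 to 102 degrees; turning it takes under 0.2 N m.
- coil_top (a point): Centre of the top face, 46 mm above the origin, same axes. 16 mm bore with two 5 mm wide keyways along coil +x and -x, 16.5 mm out, through the full height: the cross pin passes only along these. Beside each keyway on this face: a 2 mm high lip the pin must clear (press down 3 to 5 mm) and, past it, a 7 mm high stop the pin meets when the coil is turned clockwise. At the stop, lift.
- tray: Shallow aluminium parts tray, 150 (x) x 120 (y) x 22 mm high with a rolled rim to 25 mm, fixed, empty. Origin: centre of its underside; z up. Floor and walls 2.5 mm thick.
- tray_floor (a point): Centre of the tray's inner floor, 2.5 mm above the bench; axes as the tray's. The coil stands here, anywhere inside the tray, in any yaw.
- screwdriver: Blue-handled screwdriver, 176 mm long, lying on the bench. Bystander: leave it.
- tape_roll: Roll of green tape, 84 mm across, 24 mm high, lying flat on the bench. Bystander: leave it.
- adapter: Grey connector adapter, 47 x 34 x 13 mm, on the bench. Bystander: leave it.
- hex_key_set: Set of hex keys in a red clip holder, 26 x 98 x 28 mm, on the bench. Bystander: leave it.

How it is judged (in metres and radians):
On the way, in this order (a step that is already met when the one before it is completed fails the run):
1. the coil has been turned free and is sliding up the tube, past the pin (z of coil in the frame of valve between 0.082 and 0.125 m and horizontal distance between coil and tube_tip below 0.004 m), for 0.05 s.
2. the coil is off the tube (z of coil in the frame of tube_tip above 0.004 m), for 0.05 s.
At the end, for the whole second after the job is handed in: The coil stands upright (within about 6 degrees), at rest, on the floor of the tray: its underside within 4 mm of the floor and its centre within 60 mm (x) and 45 mm (y) of the tray's centre (z of coil in the frame of tray_floor below 0.004 m and x of coil in the frame of tray_floor between -0.06 and 0.06 m and y of coil in the frame of tray_floor between -0.045 and 0.045 m and angle between coil's own z axis and vertical below 0.1 rad and linear speed of coil below 0.02 m/s); the robot touches nothing.
It fails at once if the coil is forced against the pin, tube or washer with more than 60 N (contact force between coil and valve above 60 N).
It fails at once if the screwdriver, tape roll, adapter or hex key set is moved more than 3 cm (distance of any of screwdriver, tape_roll, adapter, hex_key_set from where it was at the start of the episode above 0.03 m).
It also fails if it takes over 72 s, if anything falls off the work surface, if the arm or the gripper's body presses on something with over 40 N, if the wrist force passes 120 N, or if a joint passes its speed limit or range.

### The arm

A 6-joint arm with a two-finger parallel gripper is mounted at the origin on a cart in front of the work surface, level with it; the furniture and walls round the work are solid. World frame = base frame: x ahead of the robot, y to its left, z up, the work surface at z = 0. Lengths are in mm, angles in rad, forces in N, time in s.
With the tool pointing down it reaches from about 350 to 775 mm from the base axis. Payload 7.3 kg.
Tool frame: the origin (TCP) lies midway between the tips of the shut fingers; the grasp point (between the pads) lies 19 mm behind it; z points along the fingers, y is the line along which they close (so a half turn about z gives the same grasp; the last joint's range is limited). The gripper opens to 92 mm and grips with 3 to 60 N. Pads are 19 mm wide; open, the fingers measure 130 mm over their backs; the gripper's body (75 mm by 190 mm) begins 47 mm behind the grasp point.
Start: joints at [1.038, 0.342, 1.524, -0, 1.275, -0.146], TCP at [198.031, 486.239, 226.741] pointing down, gripper open.
Joint ranges: [-2.53, 2.53], [-0.77, 2.02], [0.04, 2.7], [-1, 4.14], [0.28, 2.66], [-3.11, 3.11]. Speed limits (rad/s): [2.57, 2.57, 3.14, 3.14, 3.14, 3.14].

### API

Orientations are given as [roll, pitch, yaw] about the fixed x, y, z axes, in that order (R = Rz(yaw) Ry(pitch) Rx(roll)).
In Python, from plant import bot gives the robot as it stands.
- The arm moves only by the tool jog_arm, never from a script. Its arguments are lists of equal length, an entry for each row: "dp": the shift along the tool's x, y, z in m, a list of three; "twist": the turn about the tool's z in degrees. A call has 1 to 10 rows; each row shifts and turns the commanded pose from where the row before left it, along the tool's axes as they then stand; what a row does not reach is not made up. A row lasts 1/8 s, in which the tool goes at most 62.5 mm and 10.7 degrees, less where a joint would pass 70% of its speed; a pose out of reach is approached as far as the arm can. A call is refused whole if a number of a shift passes 0.0625 or a number of a turn 10.7, either way. A call with a gripper value outside its range is refused whole. "jaw" is the finger opening in m, from 0 to 0.0918, set as the call begins (left out, the last holds). The fingers move at their own pace and stop on an object; the grip force is fixed at half the most. Time passes only in rows, so rows that do not move let the fingers close. It gives the time, the measured TCP pose, the force, the opening and the grip force at its end, in the units of the state.
- bot.get_obs(): the state, without advancing time (a new reading comes with each control period).
- bot.capture(name): name is "side" or "top" or "wrist"; returns the picture (420x560x3 uint8, blue, green, red); there is no depth.
- bot.camera_params(name): a dict with "fx", "fy", "cx", "cy" (pixels), "R" (3x3) and "t" (3): a world point X has camera coordinates R X + t. Camera axes: x right, y down, z forward; pixel columns grow to the right and rows downward; lengths in mm; the calibration is good to about 2 mm. The wrist camera is an equidistant fisheye: a pixel r from the principal point sees the ray r / f radians off the axis. A picture is of the moment at which its call begins: read the wrist's pose just before it. camera_params takes no time and is no camera call; for the wrist camera it gives the pose at the moment of the call.
- bot.close_job(): hands the job in; it is judged then, once.
Trained networks look in the newest picture that a camera, given by its name, has taken for a name from the list of things; names that differ only in an ending like _2 or _b are one class to them, and where a whole thing is asked for, a point or a joint stands for the part that bears it (a point fixed in the world has none). Each returns a list of dicts, best first, with "confidence" (0 to 1); they miss things now and then, are a little off and sometimes report something else, mostly with a low value. They report only what shows in the picture. A call takes as long as a camera call.
- bot.find_in(camera, label): "bbox" ([centre column, centre row, width, height] in pixels, round what is visible of it).
- bot.masks_of(camera, label): "pixels" (420x560 bool, what is visible of it) and "bbox" ([centre column, centre row, width, height] in pixels, round what is visible of it).
The state is a dict: "time": time; "joint_positions": joint angles; "dq": joint speeds; "tau": joint torques, N m; "tool_pos": TCP position; "tcp_rot": TCP orientation; "contact_force": force on the tool from outside, world axes, zero at the start; "moment": the same for the moment, N m; "grip_width": finger opening in mm; "finger_force": force on a finger pad.
Only numpy, scipy, OpenCV 4.12 (cv2) and the standard library are available. Lean on these libraries where they do the work, as an engineer would, in place of code of your own. Each camera call takes 0.05 s, during which the arm holds its last target. There are 200 camera calls.

## Working session

There is one attempt and no reset: what is moved stays moved. The work goes in short steps, Python scripts to look and compute and a tool call to move; the robot and the scene stay as the last step left them, time stands still between calls to the robot, and variables do not carry over. Pictures are saved under pics/ and viewed, at most 10 in all, crops included, and the job is handed in when it is done.

Besides the shell and the picture viewer there is one more tool, called after "Emit:" by a JSON object that holds its "method" and its "body", one argument or row to a line. jog_arm: Moves the arm, as the interface text tells. Its arguments: {"type":"object","properties":{"dp":{"type":"array"},"twist":{"type":"array"},"jaw":{"type":"number"}},"required":["dp","twist"]}

```bash
mkdir -p pics; cat > h.py <<'E'
import numpy as np, cv2
from plant import bot
def proj(c,X):
    p=bot.camera_params(c);q=np.array(p["R"])@np.array(X,float)+np.array(p["t"]).ravel()
    return p["fx"]*q[0]/q[2]+p["cx"],p["fy"]*q[1]/q[2]+p["cy"]
def atz(c,u,v,z):
    p=bot.camera_params(c);R=np.array(p["R"]);C=-R.T@np.array(p["t"]).ravel()
    a=(u-p["cx"])/p["fx"];b=(v-p["cy"])/p["fy"]
    if c=="wrist":
        r=np.hypot(a,b);s=np.tan(r)/r if r>0 else 1;a*=s;b*=s
    d=R.T@np.array([a,b,1.]);return C+d*(z-C[2])/d[2]
E
python3 - <<'E'
from h import *
o=bot.get_obs();print(o)
a=bot.capture("top");b=bot.capture("side")
cv2.imwrite("pics/top.png",a);cv2.imwrite("pics/side.png",b)
for c in("top","side"):
  p=bot.camera_params(c);print(c,(-np.array(p["R"]).T@np.array(p["t"]).ravel()).round(),p["fx"])
  for l in("valve","coil","tray"):
    for d in bot.find_in(c,l)[:2]:print(c,l,np.round(d["bbox"],1),round(d["confidence"],2))
E
```

```text
{'time': 0.0, 'joint_positions': array([ 1.03799216e+00,  3.42747077e-01,  1.52499828e+00,  4.95654620e-05,
        1.27539735e+00, -1.45987133e-01]), 'dq': array([-9.18616488e-04, -1.18794700e-03, -9.33949400e-04, -1.93658301e-03,
        2.04396235e-04,  2.52087163e-05]), 'tau': array([ 2.68874510e-04, -4.31248319e+01, -2.44213575e+01,  7.17106042e-02,
        5.60665154e-02, -9.83144105e-05]), 'tool_pos': array([197.80797749, 485.88193895, 226.03886427]), 'tcp_rot': array([-3.14006599e+00, -2.72376411e-04,  2.75476095e+00]), 'contact_force': array([ 0.24212453, -0.50333634,  0.1311506 ]), 'moment': array([ 0.0135557 , -0.03328849, -0.04084243]), 'finger_force': 0.0, 'grip_width': 91.60389433121732}
top [468. 246. 931.] 390.6296815557569
top valve [248.9 241.7  54.1  83.4] 0.87
top coil [243.1 228.3  29.   31.5] 0.83
top tray [328.1 223.8  69.   76.2] 0.95
side [ 431. -455.  562.] 395.80424970810134
side valve [237.2 218.8  82.7  56.1] 0.86
side coil [249.6 203.1  26.6  33.4] 0.7
side tray [270.8 271.4  72.7  29.8] 0.9
```

View pics/top.png

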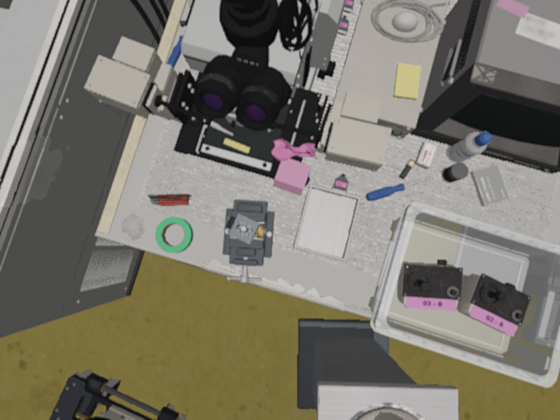

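View pics/side.png

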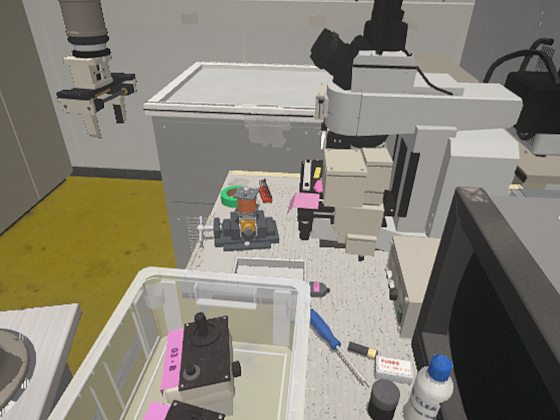

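The top view shows the vice at about (248,235) with its screw toward the image bottom (245,275), the coil at (243,228), the tray at (327,223), the tape at (173,235) and the hex keys at (172,200). The side view agrees. Next I'll get the positions.

```bash
python3 - <<'E'
from h import *
a=cv2.imread("pics/top.png")
c=cv2.resize(a[190:300,190:370],None,fx=4.4,fy=4.4,interpolation=cv2.INTER_CUBIC);cv2.imwrite("pics/topc.png",c)
print("coil",atz("top",243,228,120),"valve screw",atz("top",244,275,30))
for u,v in((100,235),(460,235),(240,90),(240,130)):print(u,v,atz("top",u,v,0).round())
m=bot.masks_of("top","tray")[0]["pixels"].astype(np.uint8)
r=cv2.minAreaRect(cv2.findNonZero(m));print("tray",r,atz("top",*r[0],20),[atz("top",*q,22)[:2].round() for q in cv2.boxPoints(r)])
for l in("valve","coil"):
  m=bot.masks_of("top",l)[0]["pixels"].astype(np.uint8);r=cv2.minAreaRect(cv2.findNonZero(m));print(l,r,[atz("top",*q,48 if l=="valve" else 113)[:2].round() for q in cv2.boxPoints(r)])
E
```

```text
coil [500.19280647 329.80058173 120.        ] valve screw [396.75756669 333.39124947  30.        ]
100 235 [480. 684.   0.]
460 235 [ 500. -171.    0.]
240 90 [845. 361.   0.]
240 130 [744. 357.   0.]
tray ((327.0000305175781, 221.50001525878906), (52.63022994995117, 66.45476531982422), 14.03624439239502) [523.7500884  144.69028789  20.        ] [array([462., 222.]), array([614., 187.]), array([586.,  67.]), array([436., 104.])]
valve ((248.02427673339844, 239.89825439453125), (49.915916442871094, 81.11766815185547), 3.945185899734497) [array([389., 384.]), array([571., 378.]), array([566., 265.]), array([384., 273.])]
coil ((241.4000244140625, 227.2000274658203), (30.4105224609375, 22.360679626464844), 26.56505012512207) [array([494., 373.]), array([537., 353.]), array([510., 295.]), array([467., 315.])]
```

View pics/topc.png

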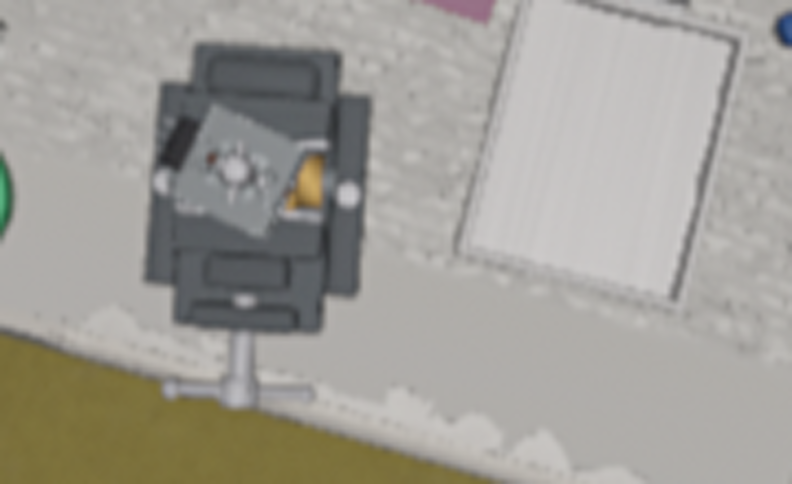

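Emit:
{"method": "jog_arm", "body": {
  "dp": [
    [-0.048,-0.0043,0],
    [-0.048,-0.0043,0],
    [-0.048,-0.0043,0],
    [-0.048,-0.0043,0],
    [-0.048,-0.0043,0],
    [-0.048,-0.0043,0],
    [-0.048,-0.0043,0]
  ],
  "twist": [0,0,0,0,0,0,0],
  "jaw": 0.0918
}}

```text
time: 1.42
tool_pos: [499.2, 330.7, 226.8]
tcp_rot: [3.141, 0.0, 2.755]
contact_force: [0.9, 1.0, -0.5]
grip_width: 91.8
finger_force: 0.0
```

Emit:
{"method": "jog_arm", "body": {
  "dp": [
    [0,0,0],
    [0,0,0],
    [0,0,0],
    [0,0,0],
    [0,0,0],
    [0,0,0],
    [0,0,0],
    [0,0,0],
    [0,0,0],
    [0,0,0]
  ],
  "twist": [-10.7,-10.7,-10.7,-10.7,-10.7,-10.7,-10.7,-10.7,0,0]
}}

```text
time: 2.68
tool_pos: [497.8, 331.6, 226.7]
tcp_rot: [3.142, 0.0, -2.038]
contact_force: [-0.1, 0.1, 0.2]
grip_width: 91.8
finger_force: 0.0
```

```bash
python3 - <<'E'
from h import *
o=bot.get_obs();print(o["tool_pos"],o["tcp_rot"],o["joint_positions"],o["contact_force"])
p=bot.camera_params("wrist");print(p)
a=bot.capture("wrist");cv2.imwrite("pics/w1.png",a)
for l in("coil","coil_top","tube_tip"):
    for d in bot.find_in("wrist",l)[:2]:print(l,np.round(d["bbox"],1),round(d["confidence"],2))
E
```

```text
[497.82935333 331.61617571 226.71402026] [ 3.14151898e+00  6.22321317e-05 -2.03804725e+00] [ 4.59501887e-01  4.77762679e-01  1.31138127e+00  9.86231959e-05
  1.35244317e+00 -2.21486121e+00] [-0.13035988  0.10963991  0.20988881]
{'fx': 325.19226210127806, 'fy': 325.19226210127806, 'cx': 276.5560524150451, 'cy': 212.69396492766717, 'R': array([[-8.93315203e-01,  4.49430655e-01, -1.83959581e-04],
       [ 4.28046505e-01,  8.50935404e-01,  3.04442322e-01],
       [ 1.36982250e-01,  2.71884212e-01, -9.52530755e-01]]), 't': array([ 295.07953989, -533.67436648,  232.71002724])}
coil [273.6 207.9  61.7  74.1] 0.85
coil [187.2  61.2 145.3 116. ] 0.39
coil_top [274.4 209.2  58.9  80. ] 0.7
tube_tip [294.8 175.4 175.5 121.2] 0.83
```

View pics/w1.png

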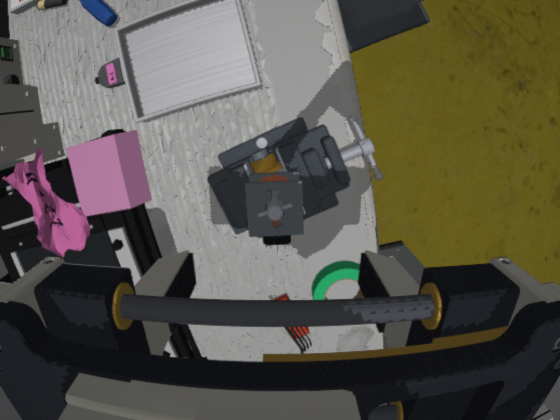

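The wrist view shows the coil top at about (274,209), with the plug facing down in the image at (277,238). I'll rectify it onto the coil-top plane.

```bash
cat >> h.py <<'E'
def rect(a,c0,z,half=45,s=6):
    # world-aligned: image up=+x, left=+y
    p=bot.camera_params("wrist");n=int(2*half*s)
    i,j=np.mgrid[0:n,0:n];X=np.stack([c0[0]+half-i/s,c0[1]+half-j/s,np.full(i.shape,float(z))],-1)
    q=X@np.array(p["R"]).T+np.array(p["t"]).ravel();h=np.hypot(q[...,0],q[...,1]);k=p["fx"]*np.arctan2(h,q[...,2])/np.maximum(h,1e-9)
    return cv2.remap(a,(p["cx"]+k*q[...,0]).astype(np.float32),(p["cy"]+k*q[...,1]).astype(np.float32),cv2.INTER_CUBIC)
E
python3 - <<'E'
from h import *
a=cv2.imread("pics/w1.png");r=rect(a,(500,330),120);
for k in range(0,540,60):cv2.putText(r,"|",(k-4,10),0,.4,(0,255,255),1)
cv2.imwrite("pics/r1.png",r)
E
```

```text
(no output)
```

View pics/r1.png

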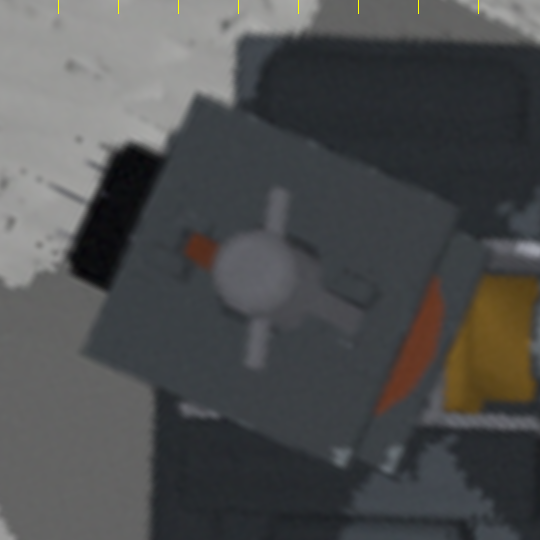

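The coil axis is at about (498.4, 330.1) with yaw 66.3°. The pin's yaw is about −7°, so it needs about 73° clockwise. I'll align and go down.

Emit:
{"method": "jog_arm", "body": {
  "dp": [
    [0,0,0],
    [0.0011,-0.0012,0.02],
    [0,0,0.03],
    [0,0,0.03],
    [0,0,0.03],
    [0,0,0.025],
    [0,0,0.012],
    [0,0,0],
    [0,0,0]
  ],
  "twist": [-3.1,0,0,0,0,0,0,0,0]
}}

```text
time: 4.0
tool_pos: [499.2, 330.5, 80.8]
tcp_rot: [-3.14, 0.002, -1.98]
contact_force: [1.1, 0.2, -0.4]
grip_width: 91.9
finger_force: 0.0
```

Emit:
{"method": "jog_arm", "body": {
  "dp": [
    [0,0,0],
    [0,0,0],
    [0,0,0],
    [0,0,0],
    [0,0,0],
    [0,0,0],
    [0,0,0],
    [0,0,0]
  ],
  "twist": [0,0,0,0,0,0,0,0],
  "jaw": 0.04
}}

```text
time: 5.0
tool_pos: [498.7, 330.1, 79.8]
tcp_rot: [-3.141, 0.0, -1.98]
contact_force: [1.2, -0.9, -0.1]
grip_width: 47.9
finger_force: 30.0
```

Emit:
{"method": "jog_arm", "body": {
  "dp": [
    [0,0,0.001],
    [0,0,0.001],
    [0,0,0.001],
    [0,0,0.001],
    [0,0,0],
    [0,0,0]
  ],
  "twist": [0,0,0,0,0,0]
}}

```text
time: 5.75
tool_pos: [498.8, 330.2, 76.5]
tcp_rot: [-3.141, 0.001, -1.98]
contact_force: [0.3, -1.2, 6.9]
grip_width: 47.6
finger_force: 30.0
```

Emit:
{"method": "jog_arm", "body": {
  "dp": [
    [0,0,0.0008],
    [0,0,0],
    [0,0,0],
    [0,0,0],
    [0,0,0],
    [0,0,0]
  ],
  "twist": [0,0,5,5,0,0]
}}

```text
time: 6.5
tool_pos: [499.0, 330.5, 75.9]
tcp_rot: [-3.141, 0.002, -2.155]
contact_force: [0.1, -0.5, 7.3]
grip_width: 48.0
finger_force: 30.0
```

```bash
python3 -c "
from h import *
o=bot.get_obs();print(o['tool_pos'],o['contact_force'],o['moment'],o['tcp_rot'])"
```

```text
[498.9591405  330.46146876  75.88173467] [ 0.14199055 -0.52329252  7.34092159] [-0.01778156  0.13979053 -0.09904561] [-3.14090151e+00  1.60756574e-03 -2.15492587e+00]
```

The press force is right: the spring at about 9.7 N less the coil's weight. I'll keep turning.

Emit:
{"method": "jog_arm", "body": {
  "dp": [
    [0,0,0],
    [0,0,0],
    [0,0,0],
    [0,0,0],
    [0,0,0],
    [0,0,0],
    [0,0,0],
    [0,0,0],
    [0,0,0],
    [0,0,0]
  ],
  "twist": [6,6,6,6,6,6,6,6,0,0]
}}

```text
time: 7.75
tool_pos: [499.2, 330.6, 76.0]
tcp_rot: [3.141, 0.002, -2.993]
contact_force: [0.6, -0.0, 7.4]
grip_width: 47.4
finger_force: 30.0
```

```bash
python3 -c "
from h import *
o=bot.get_obs();print(o['tool_pos'],o['contact_force'],o['moment'],o['tcp_rot'])"
```

```text
[499.21188887 330.60535624  75.99626125] [ 0.58397264 -0.01333051  7.44428277] [-0.01444571  0.0036673  -0.04295332] [ 3.14062285e+00  2.25098093e-03 -2.99269384e+00]
```

Emit:
{"method": "jog_arm", "body": {
  "dp": [
    [0,0,0],
    [0,0,0],
    [0,0,0],
    [0,0,0],
    [0,0,0],
    [0,0,0]
  ],
  "twist": [3,3,3,3,0,0]
}}

```text
time: 8.5
tool_pos: [499.2, 330.6, 76.0]
tcp_rot: [3.14, 0.002, 3.081]
contact_force: [0.4, -0.8, 7.3]
grip_width: 47.9
finger_force: 30.0
```

```bash
python3 -c "
from h import *
o=bot.get_obs();print(o['tool_pos'],o['contact_force'],o['moment'],o['tcp_rot'])"
```

```text
[499.24968075 330.63326704  76.03963181] [ 0.44818267 -0.82928995  7.31083253] [-0.03711189  0.00183737 -0.07785498] [3.14008694e+00 2.11127506e-03 3.08102593e+00]
```

Emit:
{"method": "jog_arm", "body": {
  "dp": [
    [0,0,0],
    [0,0,0],
    [0,0,0],
    [0,0,0]
  ],
  "twist": [1.5,1.5,0,0]
}}

```text
time: 9.0
tool_pos: [499.3, 330.6, 76.0]
tcp_rot: [3.14, 0.002, 3.029]
contact_force: [0.4, -0.5, 6.9]
grip_width: 47.8
finger_force: 30.0
```

```bash
python3 -c "
from h import *
o=bot.get_obs();print(o['tool_pos'],o['contact_force'],o['moment'],o['tcp_rot'])"
```

```text
[499.25354121 330.58798044  75.99852698] [ 0.39320274 -0.48146957  6.8577979 ] [-0.02130422 -0.02370772 -0.01929356] [3.14006759e+00 2.01200859e-03 3.02869245e+00]
```

Emit:
{"method": "jog_arm", "body": {
  "dp": [
    [0,0,0],
    [0,0,0],
    [0,0,0],
    [0,0,0]
  ],
  "twist": [1,1,0,0]
}}

```text
time: 9.5
tool_pos: [499.2, 330.5, 76.0]
tcp_rot: [3.14, 0.002, 2.994]
contact_force: [0.9, -2.1, 6.7]
grip_width: 48.1
finger_force: 30.0
```

```bash
python3 -c "
from h import *
o=bot.get_obs();print(o['tool_pos'],o['contact_force'],o['moment'],o['tcp_rot'])"
```

```text
[499.23080515 330.45219811  75.99051158] [ 0.86559081 -2.05692367  6.6912562 ] [-0.09913775  0.00091507  0.01991761] [3.14021043e+00 1.90188757e-03 2.99385536e+00]
```

Emit:
{"method": "jog_arm", "body": {
  "dp": [
    [0,0,0],
    [0,0,0],
    [0,0,0],
    [0,0,0]
  ],
  "twist": [1,1,0,0]
}}

```text
time: 10.0
tool_pos: [499.2, 330.2, 76.0]
tcp_rot: [3.141, 0.002, 2.959]
contact_force: [1.4, -2.5, 6.5]
grip_width: 47.7
finger_force: 30.0
```

```bash
python3 -c "
from h import *
o=bot.get_obs();print(o['tool_pos'],o['contact_force'],o['moment'],o['tcp_rot'])"
```

```text
[499.23179243 330.17752621  75.96979211] [ 1.36654789 -2.50692057  6.52350576] [-0.18412852  0.0291186   0.04256084] [3.14057370e+00 1.80294010e-03 2.95893886e+00]
```

Emit:
{"method": "jog_arm", "body": {
  "dp": [
    [0,0,0],
    [0,0,0],
    [0,0,0],
    [0,0,0]
  ],
  "twist": [1,0,0,0]
}}

```text
time: 10.5
tool_pos: [499.2, 330.0, 76.0]
tcp_rot: [3.141, 0.002, 2.942]
contact_force: [-0.1, -2.5, 7.1]
grip_width: 47.8
finger_force: 30.0
```

```bash
python3 -c "
from h import *
o=bot.get_obs();print(o['tool_pos'],o['contact_force'],o['moment'],o['tcp_rot'])
a=bot.capture('wrist');cv2.imwrite('pics/w2.png',a);r=rect(a,(499,330),122,30,14)
cv2.imwrite('pics/r2.png',cv2.resize(r,(560,560)))"
```

```text
[499.21734045 330.0480172   75.99490789] [-0.10709382 -2.5040425   7.07736639] [-0.28514992 -0.04376265  0.06237883] [3.14076511e+00 1.76839151e-03 2.94156113e+00]
```

View pics/r2.png

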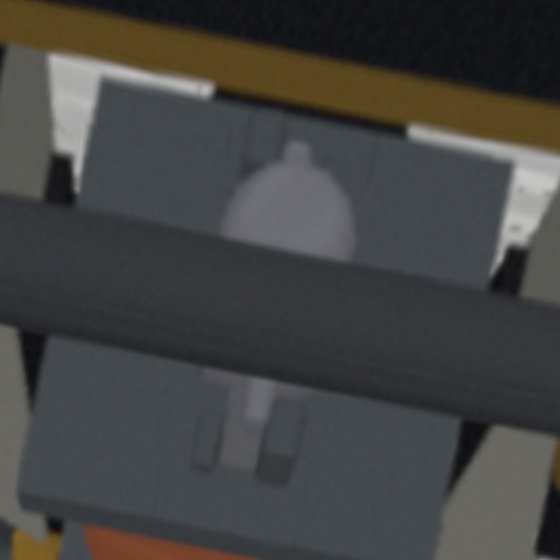

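The pin lies over the keyway, between the lip and the taller stop, and it is touching the stop (lower end at about (260,400)). I'll ease the turn back a little and lift by feel.

Emit:
{"method": "jog_arm", "body": {
  "dp": [
    [0,0,0],
    [0,0,-0.001],
    [0,0,-0.001],
    [0,0,-0.001],
    [0,0,-0.001],
    [0,0,-0.001],
    [0,0,0],
    [0,0,0]
  ],
  "twist": [-1.5,0,0,0,0,0,0,0]
}}

```text
time: 11.55
tool_pos: [498.8, 330.1, 80.1]
tcp_rot: [3.141, 0.001, 2.968]
contact_force: [2.5, -2.8, 5.1]
grip_width: 48.3
finger_force: 30.0
```

```bash
python3 -c "
from h import *
o=bot.get_obs();print(o['tool_pos'],o['contact_force'],o['moment'],o['tcp_rot'])"
```

```text
[498.83352543 330.12185057  80.10253463] [ 2.53770398 -2.75440741  5.10175357] [-0.35825879 -0.74311559  0.06997368] [3.14130864e+00 6.74773381e-04 2.96766433e+00]
```

Emit:
{"method": "jog_arm", "body": {
  "dp": [
    [0,0,-0.001],
    [0,0,-0.001],
    [0,0,-0.001],
    [0,0,0],
    [0,0,0]
  ],
  "twist": [0,0,0,0,0]
}}

```text
time: 12.18
tool_pos: [498.2, 330.2, 82.9]
tcp_rot: [-3.142, -0.001, 2.968]
contact_force: [1.5, -0.5, 2.9]
grip_width: 47.8
finger_force: 30.0
```

```bash
python3 -c "
from h import *
o=bot.get_obs();print(o['tool_pos'],o['contact_force'],o['moment'],o['tcp_rot'])"
```

```text
[498.24789612 330.20793406  82.85434043] [ 1.49619008 -0.51577256  2.92947533] [-0.13161761 -0.41625525 -0.04333547] [-3.14156228e+00 -5.08257359e-04  2.96776529e+00]
```

Emit:
{"method": "jog_arm", "body": {
  "dp": [
    [0,0,-0.001],
    [0,0,-0.001],
    [0,0,-0.001],
    [0,0,-0.001],
    [0,0,-0.001],
    [0,0,0]
  ],
  "twist": [0,0,0,0,0,0]
}}

```text
time: 12.92
tool_pos: [498.2, 330.2, 88.0]
tcp_rot: [3.142, -0.0, 2.968]
contact_force: [1.4, -1.0, -2.4]
grip_width: 47.7
finger_force: 30.0
```

```bash
python3 -c "
from h import *
o=bot.get_obs();print(o['tool_pos'],o['contact_force'],o['moment'],o['tcp_rot'])"
```

```text
[498.23257055 330.18952054  88.02927843] [ 1.38406273 -1.04908028 -2.37881421] [-0.07560945 -0.14947601 -0.02069018] [ 3.14156277e+00 -4.77031090e-04  2.96770929e+00]
```

Only the coil's weight remains, so it is free and sliding. I'll go on up.

Emit:
{"method": "jog_arm", "body": {
  "dp": [
    [0,0,-0.003],
    [0,0,-0.003],
    [0,0,-0.004],
    [0,0,-0.004],
    [0,0,-0.004],
    [0,0,-0.004],
    [0,0,-0.004],
    [0,0,-0.004],
    [0,0,0]
  ],
  "twist": [0,0,0,0,0,0,0,0,0]
}}

```text
time: 14.05
tool_pos: [498.7, 330.2, 118.3]
tcp_rot: [3.141, 0.001, 2.968]
contact_force: [0.1, 0.3, -1.8]
grip_width: 47.9
finger_force: 30.0
```

Emit:
{"method": "jog_arm", "body": {
  "dp": [
    [0,0,-0.004],
    [0,0,-0.004],
    [0,0,-0.004],
    [0,0,-0.004],
    [0,0,-0.004],
    [0,0,-0.004],
    [0,0,-0.004],
    [0,0,-0.004],
    [0,0,-0.008],
    [0,0,0]
  ],
  "twist": [0,0,0,0,0,0,0,0,0,0]
}}

```text
time: 15.3
tool_pos: [499.0, 330.4, 158.9]
tcp_rot: [3.14, 0.001, 2.968]
contact_force: [0.7, 0.1, -2.2]
grip_width: 47.8
finger_force: 30.0
```

```bash
python3 -c "
from h import *
o=bot.get_obs();print(o['tool_pos'],o['contact_force'],o['moment'],o['tcp_rot'])"
```

```text
[498.96284149 330.36530944 158.87685484] [ 0.65656552  0.10856085 -2.24714744] [-0.00765617  0.01068233  0.01814197] [3.14046662e+00 1.43258849e-03 2.96772056e+00]
```

Emit:
{"method": "jog_arm", "body": {
  "dp": [
    [0,0,-0.01],
    [-0.0113,-0.0357,0],
    [-0.0113,-0.0357,0],
    [-0.0113,-0.0357,0],
    [-0.0113,-0.0357,0],
    [-0.0113,-0.0357,0],
    [0,0,0],
    [0,0,0]
  ],
  "twist": [0,0,0,0,0,0,0,0]
}}

```text
time: 16.3
tool_pos: [523.4, 144.9, 168.3]
tcp_rot: [3.141, 0.0, 2.967]
contact_force: [-0.1, 1.1, -2.1]
grip_width: 48.0
finger_force: 30.0
```

```bash
python3 - <<'E'
from h import *
o=bot.get_obs();print(o['tool_pos'],o['tcp_rot'],o['contact_force'])
a=bot.capture("wrist");cv2.imwrite("pics/w3.png",rect(a,(524,145),22,100,3))
E
```

```text
[523.37579707 144.86948807 168.3027613 ] [3.14097759e+00 3.01010120e-04 2.96721314e+00] [-0.06123725  1.06403737 -2.06298366]
```

View pics/w3.png

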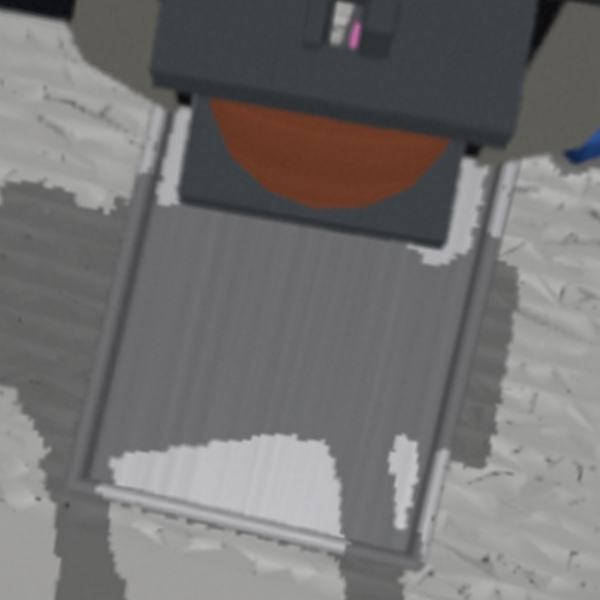

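The tray's near edge runs from (75,485) to (412,558), which puts its centre at about (523,147). That is a 2 mm correction, so I'll lower it now.

Emit:
{"method": "jog_arm", "body": {
  "dp": [
    [0,0.002,0.025],
    [0,0,0.03],
    [0,0,0.03],
    [0,0,0.03],
    [0,0,0.025],
    [0,0,0.012],
    [0,0,0],
    [0,0,0]
  ],
  "twist": [0,0,0,0,0,0,0,0]
}}

```text
time: 17.35
tool_pos: [524.4, 146.9, 16.9]
tcp_rot: [3.141, 0.002, 2.968]
contact_force: [0.2, 0.2, -2.2]
grip_width: 47.7
finger_force: 30.0
```

Emit:
{"method": "jog_arm", "body": {
  "dp": [
    [0,0,0.002],
    [0,0,0.002],
    [0,0,0.001],
    [0,0,0.001],
    [0,0,0],
    [0,0,0]
  ],
  "twist": [0,0,0,0,0,0]
}}

```text
time: 18.1
tool_pos: [523.7, 146.5, 9.9]
tcp_rot: [3.142, -0.0, 2.968]
contact_force: [-0.1, 1.3, -1.7]
grip_width: 47.9
finger_force: 30.0
```

Emit:
{"method": "jog_arm", "body": {
  "dp": [
    [0,0,0.0008],
    [0,0,0.0006],
    [0,0,0],
    [0,0,0]
  ],
  "twist": [0,0,0,0]
}}

```text
time: 18.6
tool_pos: [523.6, 146.5, 8.5]
tcp_rot: [3.142, 0.0, 2.968]
contact_force: [0.8, 0.3, -2.5]
grip_width: 48.0
finger_force: 30.0
```

Emit:
{"method": "jog_arm", "body": {
  "dp": [
    [0,0,0.0007],
    [0,0,0],
    [0,0,0]
  ],
  "twist": [0,0,0]
}}

```text
time: 18.98
tool_pos: [523.7, 146.5, 8.1]
tcp_rot: [3.141, 0.0, 2.968]
contact_force: [-0.2, -0.3, 2.3]
grip_width: 47.9
finger_force: 30.0
```

The coil is on the floor (force rose to +2.3 N). Now I'll release and retreat.

Emit:
{"method": "jog_arm", "body": {
  "dp": [
    [0,0,0],
    [0,0,0],
    [0,0,0],
    [0,0,0],
    [0,0,0]
  ],
  "twist": [0,0,0,0,0],
  "jaw": 0.06
}}

```text
time: 19.6
tool_pos: [523.7, 146.5, 7.8]
tcp_rot: [3.141, 0.0, 2.968]
contact_force: [0.1, 0.1, -0.0]
grip_width: 60.1
finger_force: 0.0
```

Emit:
{"method": "jog_arm", "body": {
  "dp": [
    [0,0,-0.01],
    [0,0,-0.02],
    [0,0,-0.03],
    [0,0,-0.03],
    [0,0,-0.03],
    [0,0,-0.03],
    [0,0,0],
    [0,0,0]
  ],
  "twist": [0,0,0,0,0,0,0,0]
}}

```text
time: 20.6
tool_pos: [523.2, 146.5, 157.5]
tcp_rot: [-3.141, -0.001, 2.968]
contact_force: [0.6, 0.0, -0.2]
grip_width: 59.9
finger_force: 0.0
```

```bash
python3 - <<'E'
from h import *
print(bot.get_obs()["contact_force"])
a=bot.capture("wrist");cv2.imwrite("pics/w4.png",a)
E
```

```text
[ 0.64102069  0.01149326 -0.19000394]
```

View pics/w4.png

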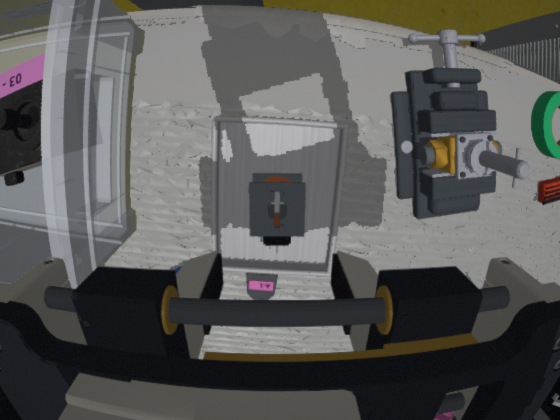

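The coil stands upright in the middle of the tray at (277,208), the valve tube is bare, and the gripper is clear.

```bash
python3 -c "
from plant import bot
print(bot.close_job())"
```

```text
the job is handed in; nothing more can be done
None
```

The coil came off the valve without being forced and now stands upright near the middle of the tray; the job was handed in after about 21 s of the 72 s allowed, but no verdict was returned.

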